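# Repack a three-piece nesting desk organiser

### The job

The organiser was packed wrongly: take the small yellow box out of the wooden tray and stand it on the desk, then turn the upside-down blue box the right way up and lower it into the tray. When the blue box sits flat in the tray, put the yellow box upright inside the blue one, so that the three are nested largest first and each rests flat on the floor of the next. Leave everything else on the desk where it is, and do not knock over the bottle or anything else.

Things in the scene. Friction and masses are not known exactly. Their poses are not given: they have to be found in the camera images.
- tray: Largest piece: open wooden tray, loose, 0.9 kg, upright on the desk. Outside 88 (x) x 172 (y) x 38 (z) mm; walls 7 mm, floor 6 mm, so inside 74 x 158 mm. Origin: centre of the underside; y along its length, z up. Each end (y) wall has a finger notch 30 mm wide, 8 mm deep in its rim.
- middle_box: Middle piece: open blue box, 0.22 kg, 66 (x) x 150 (y) x 80 (z) mm outside; walls and floor 5 mm, so inside 56 x 140 mm. Origin: centre of its floor's underside; y along its length, z towards the open mouth. Starts upside down (z points down, origin 80 mm above the desk). It also stands stably on an end (y) wall, 150 mm tall. Notch 26 mm wide, 14 mm deep in each end wall's rim.
- small_box: Smallest piece: open yellow box, 0.17 kg, 49 (x) x 133 (y) x 98 (z) mm outside; walls 4 mm, floor 5 mm. Origin: centre of its floor's underside; y along its length, z towards the open mouth. Starts upright, standing on the tray's floor. Notch 20 mm wide, 14 mm deep in each end wall's rim. Same either way round in yaw, as are the others.
- calculator: Bystander: grey calculator with orange keys lying on the desk, 125 (x) x 78 (y) x 14 mm. Origin: centre of the underside.
- stapler: Bystander: blue stapler on the desk, 137 (x) x 34 (y) x 46 mm. Origin: centre of the underside.
- tape_roll: Bystander: roll of brown packing tape lying flat, 92 x 90 x 48 mm. Origin: centre of the underside.
- dock_b: Bystander: small black charger dock, 49 (x) x 69 (y) x 34 mm. Origin: centre of the underside.
- cream_jar: Bystander: jar with a white lid, 69 mm across, 60 mm tall. Origin: centre of the underside.
- stamp_c: Bystander: black self-inking stamp standing on the desk, 35 (x) x 49 (y) x 85 mm. Origin: centre of the underside. Behind it a fixed monitor: its low black base lies beyond x = 0.78 on the left half, and its screen stands edge-on to the robot from about x = 0.70 away, near y = 0, up to 0.6 m high: the arm must pass in front of it.
- water_bottle: Bystander: clear bottle with a red cap at the back, 65 mm across, 212 mm tall. Origin: centre of the underside. Fixed things near: desk phone (back right), pen cup and mug (back middle), all beyond x = 0.73; card terminal (front right corner) and sticky notes (front left corner), beyond 0.29 to the side and nearer than x = 0.45.

How it is judged (in metres and radians):
On the way, in this order (a step that is already met when the one before it is completed fails the run):
1. the yellow box is out of the tray, standing upright on the desk (horizontal distance between small_box and tray above 0.08 m and height (world z) of small_box below 0.008 m and angle between small_box's own z axis and vertical below 0.1 rad), for 0.2 s.
2. the blue box sits upright and flat in the tray while the yellow box is still outside it (horizontal distance between middle_box and tray below 0.012 m and z of middle_box in the frame of tray below 0.011 m and angle between middle_box's own z axis and vertical below 0.06 rad and horizontal distance between small_box and middle_box above 0.08 m), for 0.2 s.
At the end, for the whole second after the job is handed in: Tray flat on the desk; blue box upright on the tray's floor, yellow box upright on the blue box's floor (each pair of centres within 12 mm, undersides at most 5 mm above the floor beneath, tilts under 0.06 rad); all released and at rest (angle between each of tray, middle_box, small_box's own z axis and vertical below 0.06 rad and height (world z) of tray below 0.006 m and horizontal distance between middle_box and tray below 0.012 m and z of middle_box in the frame of tray below 0.011 m and horizontal distance between small_box and middle_box below 0.012 m and z of small_box in the frame of middle_box below 0.01 m and linear speed of each of small_box, middle_box, tray below 0.02 m/s); the robot touches nothing.
It fails at once if a bystander on the desk (calculator, stapler, tape roll, dock, jar, stamp or bottle) is moved by more than 30 mm or the stamp or bottle is tipped (distance of any of calculator, stapler, tape_roll, dock_b, cream_jar, stamp_c, water_bottle from where it was at the start of the episode above 0.03 m or angle between any of water_bottle, stamp_c's own z axis and vertical above 0.5 rad).
It also fails if it takes over 72 s, if anything falls off the work surface, if the arm or the gripper's body presses on something with over 40 N, if the wrist force passes 120 N, or if a joint passes its speed limit or range.

### The arm

A 6-joint arm with a two-finger parallel gripper is mounted at the origin on a cart in front of the work surface, level with it; the furniture and walls round the work are solid. World frame = base frame: x ahead of the robot, y to its left, z up, the work surface at z = 0. Lengths are in mm, angles in rad, forces in N, time in s.
With the tool pointing down it reaches from about 300 to 775 mm from the base axis. Payload 14.6 kg.
Tool frame: the origin (TCP) lies midway between the tips of the shut fingers; the grasp point (between the pads) lies behind it (manip.grip_depth is the z of the grasp point in the tool frame, in mm); z points along the fingers, y is the line along which they close (so a half turn about z gives the same grasp; the last joint's range is limited). The gripper opens to 94 mm and grips with 3 to 60 N. Pads are 16 mm wide; open, the fingers measure 119 mm over their backs; the gripper's body (75 mm by 177 mm) begins 78 mm behind the grasp point.
Start: joints at [-1.375, 0.3, 1.521, -0, 1.321, -0.067], TCP at [142.875, -531.108, 205.446] pointing down, gripper open.
Joint ranges: [-3.03, 3.03], [-0.79, 2.21], [0.23, 2.52], [-1.04, 4.18], [0, 3.07], [-2.55, 2.55]. Speed limits (rad/s): [2.22, 2.22, 2.57, 3.14, 3.14, 3.14].

### API

Orientations are given as [roll, pitch, yaw] about the fixed x, y, z axes, in that order (R = Rz(yaw) Ry(pitch) Rx(roll)).
In Python, from cell import manip gives the robot as it stands.
- The arm moves only by the shell command python3 nudge.py 'ROWS' [OPENING] [FORCE]. ROWS is a JSON list of rows, 1 to 5 of them, each of 6 numbers: dx, dy, dz in mm, then a rotation vector rx, ry, rz in rad; each row is the pose to reach, as a shift and turn from the pose commanded when the command began, along the tool's axes at that moment; what a row does not reach only later rows make up. A row lasts 1/10 s, in which the tool goes at most 50 mm and 0.15 rad, less where a joint would pass 70% of its speed; a pose out of reach is approached as far as the arm can. OPENING is the finger opening in mm, set as the command begins (- or left out keeps the last). The fingers move at their own pace and stop on an object; FORCE is the grip in N (left out, the last holds). Time passes only in rows, so rows that do not move let the fingers close. It prints the time, the measured TCP pose, the force, the opening and the grip force at its end.
- manip.read_state(): the state, without advancing time (a new reading comes with each control period).
- manip.camera(name): name is "scene" or "top" or "wrist"; returns (picture, depth): 420x560x3 uint8, red, green, blue; 420x560 float32, mm along the optical axis (not along the pixel's ray), 0 where there is no reading.
- manip.camera_info(name): a dict with "K" (3x3 intrinsics, pixels), "dist" ([k1, k2, p1, p2, k3] as OpenCV has them; the pictures are not rectified), "rvec" (rotation vector, rad) and "tvec" (3), from world to camera coordinates, as OpenCV has them; the wrist camera has in their place "mount" (4x4, takes a point from camera to tool coordinates, whose origin is the TCP and whose axes are the flange's). Camera axes: x right, y down, z forward; pixel columns grow to the right and rows downward; lengths in mm; the calibration is good to about 2 mm. A picture is of the moment at which its call begins: read the wrist's pose just before it. camera_info takes no time and is no camera call.
- manip.sign_off(): hands the job in; it is judged then, once.
The state is a dict: "clock": time; "joints": joint angles; "qd": joint speeds; "effort": joint torques, N m; "eef_pos": TCP position; "eef_rot": TCP orientation; "wrist_force": force on the tool from outside, world axes, zero at the start; "moment": the same for the moment, N m; "finger_gap": finger opening in mm; "finger_force": force on a finger pad.
Only numpy, scipy, OpenCV 4.12 (cv2) and the standard library are available. Lean on these libraries where they do the work, as an engineer would, in place of code of your own. Each camera call takes 0.05 s, during which the arm holds its last target. There are 200 camera calls.

## Working session

There is one attempt and no reset: what is moved stays moved. The work goes in short steps, Python scripts to look and compute and a shell command to move; the robot and the scene stay as the last step left them, time stands still between calls to the robot, and variables do not carry over. Pictures are saved under pics/ and viewed, at most 10 in all, crops included, and the job is handed in when it is done.

```bash
ls; mkdir -p pics
python3 - <<'E'
from cell import manip
import cv2,numpy as np
print(manip.read_state(), manip.grip_depth)
for n in ("scene","top"):
    p,d=manip.camera(n); cv2.imwrite(f"pics/{n}0.png",p[:,:,::-1]); np.savez(f"{n}0.npz",p=p,d=d)
    print(n,manip.camera_info(n),(d>0).mean())
print(manip.camera_info("wrist"))
E
```

```text
cell.py
nudge.py
pics
{'clock': 0.0, 'joints': array([-1.37454677e+00,  3.00437081e-01,  1.52156933e+00, -5.11088420e-06,
        1.32073721e+00, -6.66158016e-02]), 'qd': array([-7.93863672e-04, -8.08141419e-04, -7.34011199e-04,  1.40544507e-05,
       -7.38471818e-04, -4.31966952e-04]), 'effort': array([ 1.25940158e-03, -5.31804264e+01, -3.52738094e+01,  7.08442647e-02,
        2.44195590e-02, -9.08706420e-05]), 'eef_pos': array([ 142.85184061, -530.84727513,  204.90997552]), 'eef_rot': array([-3.14044391e+00, -7.16761659e-05,  2.62866584e-01]), 'wrist_force': array([-0.79843301,  0.61727598,  0.89565214]), 'moment': array([-0.01727272,  0.00792969, -0.01753629]), 'finger_force': 0.0, 'finger_gap': 94.17802686229524} -18.8
scene {'K': array([[473.94244251,   0.        , 281.24847774],
       [  0.        , 473.94244251, 208.42232814],
       [  0.        ,   0.        ,   1.        ]]), 'dist': array([-0.16935569,  0.        ,  0.        ,  0.        ,  0.        ]), 'rvec': array([ 0.70539247, -2.67231708,  1.04822603]), 
[... 358 characters left out ...]
.16060001,  0.1570166 ]), 'tvec': array([  24.49395715,  565.48866076, 1360.69154937])} 0.9961437074829932
{'K': array([[370.69183983,   0.        , 282.34571734],
       [  0.        , 370.69183983, 205.11483802],
       [  0.        ,   0.        ,   1.        ]]), 'dist': array([-0.00147855,  0.        ,  0.        ,  0.        ,  0.        ]), 'mount': array([[ 4.55924281e-04, -9.69656253e-01, -2.44471969e-01,
         7.03418078e+01],
       [ 9.99999238e-01,  1.61664039e-04,  1.22372061e-03,
        -2.32503195e-01],
       [-1.14706602e-03, -2.44472341e-01,  9.69655588e-01,
        -1.79186272e+02],
       [ 0.00000000e+00,  0.00000000e+00,  0.00000000e+00,
         1.00000000e+00]])}
```
View pics/scene0.png

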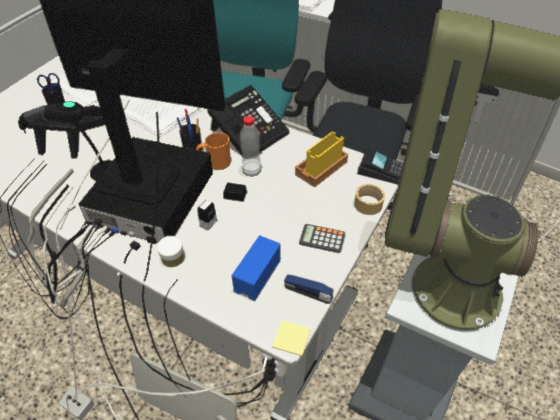

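View pics/top0.png

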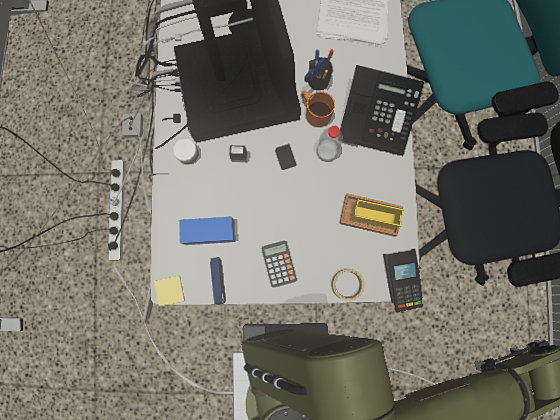

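The scene view shows the blue box at about (257,267), the yellow box in the tray at (323,160), and the calculator, stapler and tape roll in front of them. In the top view the blue box is at (207,230), the tray and yellow box at (372,214), the calculator at (279,264), the tape at (347,283), the dock at (286,157) and the bottle at (328,147). The desk between columns 240 and 335, rows 170 to 240, is free.

Create h.py:
```python
from cell import manip
import cv2,numpy as np
from scipy.spatial.transform import Rotation as R
def pose():
    s=manip.read_state(); return s['eef_pos'],R.from_euler('xyz',s['eef_rot'])
def grab(n):
    s=pose(); p,d=manip.camera(n); i=manip.camera_info(n)
    if n=='wrist':
        T=np.eye(4);T[:3,:3]=s[1].as_matrix();T[:3,3]=s[0];M=T@i['mount']
    else:
        r=cv2.Rodrigues(i['rvec'])[0];M=np.eye(4);M[:3,:3]=r.T;M[:3,3]=-r.T@i['tvec']
    return p,d,i,M
def rays(uv,i,M):
    n=cv2.undistortPoints(np.float64(uv).reshape(-1,1,2),i['K'],i['dist']).reshape(-1,2)
    return np.c_[n,np.ones(len(n))]@M[:3,:3].T,M[:3,3]
def cloud(m,g):
    p,d,i,M=g; v,u=np.nonzero(m&(d>0)); D,o=rays(np.c_[u,v],i,M); return D*d[v,u][:,None]+o
def onplane(uv,g,z):
    D,o=rays(uv,g[2],g[3]); return o+D*((z-o[2])/D[:,2])[:,None]
def hsv(p): return cv2.cvtColor(p,cv2.COLOR_RGB2HSV)
def mask(p,lo,hi): return cv2.inRange(hsv(p),lo,hi)>0
COL={'yellow':((22,120,60),(34,255,255)),'blue':((108,150,60),(125,255,255)),'wood':((8,90,60),(19,220,255))}
def rect(P):
    (c,s,a)=cv2.minAreaRect(P[:,:2].astype(np.float32)); 
    if s[0]<s[1]: s=s[::-1];a+=90
    return np.round(c,1),np.round(s,1),round((a+90)%180-90,1)  # angle of long axis from x
def big(m):
    n,l,st,_=cv2.connectedComponentsWithStats(m.astype(np.uint8)); k=1+np.argmax(st[1:,4]); return l==k
def top_of(col,g,roi=None):
    m=mask(g[0],*COL[col])
    if roi is not None: mm=np.zeros_like(m);a,b,c,d=roi;mm[b:d,a:c]=1;m&=mm
    return cloud(big(cv2.morphologyEx(m.astype(np.uint8),cv2.MORPH_CLOSE,np.ones((3,3)))>0),g)
def to(pos,rpy):  # shift and rotvec in the tool axes from the present pose to a world target
    p,r=pose(); t=R.from_euler('xyz',rpy)
    print('shift',np.round(r.inv().apply(np.array(pos)-p),1),'rot',np.round((r.inv()*t).as_rotvec(),3))
```

Run:
```python
from h import *
np.set_printoptions(suppress=True,precision=1)
for n in('top','scene'):
    g=grab(n); print(n)
    for c in('yellow','blue','wood'):
        roi=None if c!='wood' else ((335,185,410,245) if n=='top' else (290,130,350,185))
        if c=='yellow': roi=(335,190,410,245) if n=='top' else (290,125,352,185)
        P=top_of(c,g,roi); h=np.percentile(P[:,2],[2,50,97]); T=P[P[:,2]>h[2]-10]
        print(c,len(P),'z',h,'top',rect(T),'all',rect(P))
        if c=='wood': T=P[(P[:,2]>25)&(P[:,2]<50)];print('rim',rect(T))
    if n=='top':
        P=cloud(np.ones(g[1].shape,bool),g).reshape(-1,3)
        k=(P[:,2]>9)&(P[:,2]<260)&(abs(P[:,1])<420)&(P[:,0]>290)&(P[:,0]<780)
        im=np.zeros((500,840),np.uint8); q=P[k].astype(int); im[q[:,0]-290,q[:,1]+420]=1
        im=cv2.morphologyEx(im,cv2.MORPH_CLOSE,np.ones((9,9)))
        nn,l,st,_=cv2.connectedComponentsWithStats(im)
        for s in st[1:]:
            if s[4]>200: print('x',s[1]+290,s[1]+s[3]+290,'y',s[0]-420,s[0]+s[2]-420)
```

```text
top
yellow 781 z [  5.5  32.6 106.4] top (array([ 539.4, -260.2]), array([131.3,  49.9]), 77.0) all (array([ 537.5, -274.1]), array([161.2,  63.4]), 83.5)
blue 2 z [145.1 146.3 147.5] top (array([1002.8,  -96.9]), array([3.3, 0. ]), -68.4) all (array([1002.8,  -96.9]), array([3.3, 0. ]), -68.4)
wood 654 z [ 1.2 31.9 42.3] top (array([ 542.9, -252.9]), array([171.1,  88.5]), 75.8) all (array([ 542.9, -252.9]), array([171.1,  88.5]), 75.8)
rim (array([ 542.9, -252.9]), array([171.1,  88.5]), 75.8)
x 290 443 y -399 -285
x 290 426 y 179 222
x 290 372 y 300 385
x 297 386 y -222 -125
x 337 472 y -26 69
x 463 539 y 147 301
x 480 605 y -345 -158
x 686 762 y -36 24
x 707 780 y 228 384
x 710 767 y -159 -95
x 710 746 y 111 159
x 725 780 y -374 -176
scene
yellow 1040 z [ 11.4  70.2 103.2] top (array([ 538.2, -258.4]), array([139.1,  52.3]), 78.2) all (array([ 607. , -468.6]), array([588. , 106.3]), -72.1)
blue 1755 z [15.3 76.8 81.7] top (array([499.6, 228.2]), array([151.4,  66.7]), -87.6) all (array([499.7, 228.5]), array([151.6,  66.8]), -87.3)
wood 546 z [ 1.5 24.  39.2] top (array([ 539.7, -248.2]), array([175.8,  90.2]), 72.6) all (array([ 540.5, -248.4]), array([174.9,  91.3]), 74.1)
rim (array([ 540. , -248.2]), array([175.4,  90.6]), 73.1)
```

```bash
python3 -c "
from h import *
to([540,-256,270],[np.pi,0,1.33]); to([500,228,270],[np.pi,0,1.571])"
```

```text
shift [ 454.9 -162.4  -64.7] rot [-1.000e-03 -0.000e+00 -1.067e+00]
shift [ 542.  -640.2  -64.4] rot [-1.000e-03 -0.000e+00 -1.308e+00]
```

```bash
python3 nudge.py '[[45,-16,-20,0,0,-0.12],[90,-32,-40,0,0,-0.24],[140,-50,-60,0,0,-0.36],[185,-66,-64,0,0,-0.48],[230,-82,-64,0,0,-0.6]]'
python3 -c "
from h import *
to([540,-256,270],[np.pi,0,1.33])"
```

```text
clock: 0.7
eef_pos: [340.5, -394.2, 270.5]
eef_rot: [3.14, 0.0, 0.867]
wrist_force: [0.1, -1.3, 0.3]
finger_gap: 94.2
finger_force: 0.0
shift [234.5  62.7   0.5] rot [ 0.002  0.001 -0.463]
```

```bash
python3 nudge.py '[[47,12,0,0,0,-0.1],[94,25,0,0,0,-0.2],[141,38,0,0,0,-0.3],[188,50,0,0,0,-0.4],[234,62,0,0,0,-0.463]]'
cat > w.py <<'E'
from h import *
import sys
# outlines of tray rim and boxes seen by the wrist camera, by colour + depth-measured height
g=grab('wrist'); cv2.imwrite('pics/'+sys.argv[1]+'.png',g[0][:,:,::-1]); print(pose()[0])
for c in sys.argv[2:]:
    P=top_of(c,g); h=np.percentile(P[:,2],[2,50,98]); T=P[P[:,2]>h[2]-6]; print(c,len(P),'z',h.round(1),'top',rect(T))
    if c=='wood': print('rim',rect(P[(P[:,2]>30)&(P[:,2]<46)]))
E
python3 w.py w1 yellow wood
```

```text
clock: 1.2
eef_pos: [539.8, -256.3, 269.2]
eef_rot: [-3.141, -0.0, 1.33]
wrist_force: [0.5, -0.5, 0.6]
finger_gap: 93.8
finger_force: 0.0
[ 543.76548028 -252.35838327  268.53661939]
yellow 4804 z [  9.4  11.7 104.8] top (array([ 539.4, -259.8]), array([131. ,  47.6]), 77.1)
wood 5419 z [  4.7  27.3 102.2] top (array([ 540.9, -255.3]), array([103.3,  49. ]), 77.0)
rim (array([ 543.7, -253.7]), array([170.7,  87.3]), 76.1)
```

View pics/w1.png

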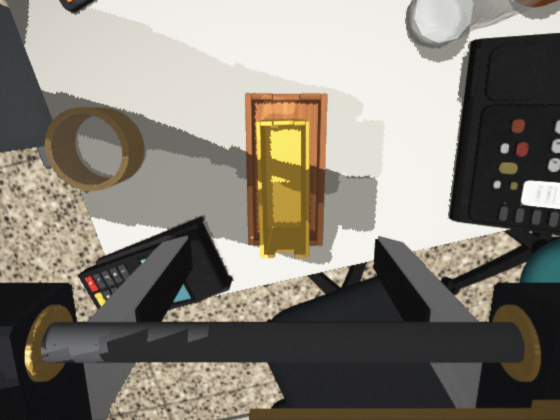

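The wrist view shows the yellow box at about (285,190), inside the tray and off-centre towards the viewer's bottom. The tray spans about (247..326, 95..245), and both agree with the other two views.

```bash
python3 nudge.py '[[0,0,0,0,0,0],[0,0,0,0,0,0]]' 72; python3 w.py w2 yellow wood; python3 -c "
from h import *
to([539.5,-259.7,60],[np.pi,0,1.345])"
```

```text
clock: 1.45
eef_pos: [538.0, -258.1, 269.0]
eef_rot: [-3.141, 0.0, 1.325]
wrist_force: [-0.2, -0.8, 0.1]
finger_gap: 81.1
finger_force: 0.0
[ 537.64991742 -258.56378413  269.30968833]
yellow 4746 z [  9.6  11.7 104.8] top (array([ 539.6, -260.1]), array([131.6,  47.9]), 77.0)
wood 5378 z [ 4.7 24.1 39.4] top (array([ 543.6, -253.7]), array([170. ,  87.4]), 76.1)
rim (array([ 543.6, -253.6]), array([170.2,  87.4]), 76.1)
shift [ -0.6   2.1 209.3] rot [-0.     0.    -0.021]
```

```bash
python3 nudge.py '[[0,2,35,0,0,-0.02],[0,2,75,0,0,-0.02],[0,2,115,0,0,-0.02],[0,2,140,0,0,-0.02],[0,2,140,0,0,-0.02]]' 72;  python3 -c "
from h import *
to([539.5,-259.7,60],[np.pi,0,1.345])"
```

```text
clock: 2.0
eef_pos: [538.0, -258.8, 126.3]
eef_rot: [-3.136, -0.001, 1.344]
wrist_force: [-0.2, 0.2, 0.6]
finger_gap: 72.2
finger_force: 0.0
shift [-0.7  2.  66.3] rot [-0.005 -0.001 -0.001]
```

```bash
python3 nudge.py '[[0,1,20,0,0,0],[0,1,40,0,0,0],[0,1,58,0,0,0],[0,1,66,0,0,0],[0,1,66,0,0,0]]' 72; python3 nudge.py '[[0,0,0,0,0,0],[0,0,0,0,0,0],[0,0,0,0,0,0],[0,0,0,0,0,0],[0,0,0,0,0,0]]' 40 20; python3 nudge.py '[[0,0,0,0,0,0],[0,0,0,0,0,0],[0,0,0,0,0,0]]'
```

```text
clock: 2.5
eef_pos: [541.1, -259.2, 63.9]
eef_rot: [3.142, 0.0, 1.345]
wrist_force: [-0.3, 1.9, 0.1]
finger_gap: 71.9
finger_force: 0.0
clock: 3.0
eef_pos: [541.4, -258.8, 64.0]
eef_rot: [3.141, 0.0, 1.346]
wrist_force: [-3.1, 0.3, 6.8]
finger_gap: 49.0
finger_force: 19.9
clock: 3.3
eef_pos: [541.4, -258.7, 64.0]
eef_rot: [3.141, 0.0, 1.346]
wrist_force: [-2.8, 0.2, 6.7]
finger_gap: 49.1
finger_force: 19.9
```

```bash
python3 nudge.py '[[0,0,-20,0,0,0],[0,0,-50,0,0,0],[0,0,-80,0,0,0],[0,0,-80,0,0,0]]'; python3 -c "
from h import *
to([550,-55,144],[np.pi,0,1.571])"
```

```text
clock: 3.7
eef_pos: [542.7, -259.4, 147.4]
eef_rot: [3.136, 0.002, 1.346]
wrist_force: [0.1, 0.2, -2.3]
finger_gap: 48.8
finger_force: 20.0
shift [200.9 -38.5   2.8] rot [ 0.006  0.002 -0.225]
```

```bash
python3 nudge.py '[[30,-6,0,0,0,-0.04],[75,-14,0,0,0,-0.1],[120,-24,0,0,0,-0.16],[165,-32,0,0,0,-0.2],[200,-38,0,0,0,-0.225]]';python3 nudge.py '[[0,0,15,0,0,0],[0,0,40,0,0,0],[0,0,65,0,0,0],[0,0,76,0,0,0],[0,0,76,0,0,0]]';  python3 -c "
from h import *
to([550,-55,58],[np.pi,0,1.571])"
```

```text
clock: 4.2
eef_pos: [548.2, -52.8, 142.4]
eef_rot: [-3.14, -0.0, 1.573]
wrist_force: [1.0, -0.9, -0.9]
finger_gap: 48.9
finger_force: 20.0
clock: 4.7
eef_pos: [547.8, -55.1, 65.6]
eef_rot: [-3.138, -0.001, 1.571]
wrist_force: [-0.4, 0.3, -1.4]
finger_gap: 49.1
finger_force: 20.0
shift [0.1 2.2 7.6] rot [-0.003 -0.001 -0.   ]
```

```bash
python3 nudge.py '[[0,0,4,0,0,0],[0,0,7,0,0,0],[0,0,7,0,0,0]]'; python3 nudge.py '[[0,0,0,0,0,0],[0,0,0,0,0,0],[0,0,0,0,0,0],[0,0,0,0,0,0],[0,0,0,0,0,0]]' 75
```

```text
clock: 5.0
eef_pos: [549.0, -55.3, 60.7]
eef_rot: [3.141, 0.0, 1.571]
wrist_force: [0.5, 0.2, -1.5]
finger_gap: 48.7
finger_force: 20.0
clock: 5.5
eef_pos: [548.9, -55.2, 60.4]
eef_rot: [3.141, 0.0, 1.571]
wrist_force: [0.3, 0.3, 0.2]
finger_gap: 74.7
finger_force: 0.0
```

```bash
python3 nudge.py '[[0,0,-40,0,0,0],[0,0,-90,0,0,0],[0,0,-140,0,0,0],[0,0,-180,0,0,0],[0,0,-200,0,0,0]]' 90; python3 nudge.py '[[40,8,0,0,0,0],[90,18,0,0,0,0],[140,28,0,0,0,0],[190,38,0,0,0,0],[240,48,0,0,0,0]]'; python3 nudge.py '[[30,0,0,0,0,0],[40,0,0,0,0,0],[40,0,0,0,0,0],[40,0,0,0,0,0]]'; python3 w.py w3 blue; python3 -c "
from h import *
s=manip.read_state();print(s['joints'].round(3))
g=grab('top');P=top_of('yellow',g,(240,170,335,240));T=P[P[:,2]>85];print(np.percentile(P[:,2],98),rect(T))
P=cloud(np.ones((420,560),bool),g);K=(abs(P[:,1]-225)<90)&(abs(P[:,0]-500)<50)&(P[:,2]>60)&(P[:,2]<95);print(rect(P[K]))"
```

```text
clock: 6.0
eef_pos: [549.4, -55.3, 264.5]
eef_rot: [3.137, 0.001, 1.571]
wrist_force: [-0.5, -0.7, -0.4]
finger_gap: 90.1
finger_force: 0.0
clock: 6.5
eef_pos: [596.0, 183.0, 260.5]
eef_rot: [3.141, -0.0, 1.571]
wrist_force: [0.9, 0.4, 0.3]
finger_gap: 89.9
finger_force: 0.0
clock: 6.9
eef_pos: [596.1, 219.8, 260.4]
eef_rot: [3.142, 0.0, 1.57]
wrist_force: [0.2, 0.0, 0.5]
finger_gap: 90.1
finger_force: 0.0
[596.20210608 219.49325632 260.49438363]
blue 10859 z [21.7 79.9 81.5] top (array([501.9, 225.5]), array([148. ,  66.1]), -87.0)
[ 0.295  0.465  1.169 -0.     1.507  0.297]
101.78630619556795 (array([548.3, -58.3]), array([129.1,  47.9]), -89.7)
(array([505.3, 158.5]), array([65.1, 21.5]), 4.9)
```

View pics/w3.png

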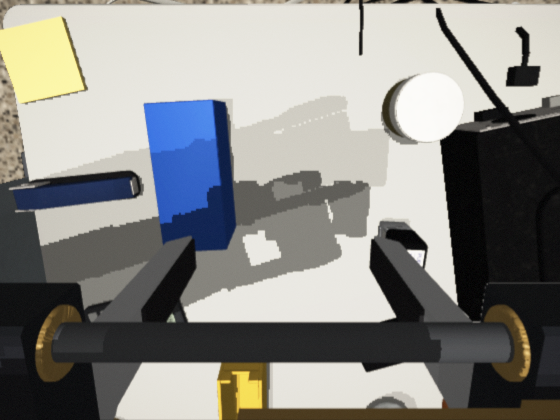

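The wrist view shows the blue box at about (190,175), the stapler at (75,190), the jar at (427,107) and the stamp at (402,240). My sideways step went +x instead of -x, with no harm done. Next I test which way the wrist tilts more freely.

```bash
python3 nudge.py '[[0,-30,0,0,0.15,0],[0,-60,0,0,0.3,0],[0,-90,0,0,0.45,0],[0,-96,0,0,0.5,0.0],[0,-96,0,0,0.5,0]]'; python3 -c "
from h import *
s=manip.read_state();print(s['joints'].round(3))
for a in(-.5,):
  t=R.from_euler('z',1.623)*R.from_euler('x',np.pi)*R.from_euler('y',a); print(t.as_euler('xyz')); M=t.as_matrix();print(M)
"
```

```text
clock: 7.5
eef_pos: [499.7, 218.9, 260.6]
eef_rot: [3.141, -0.501, 1.568]
wrist_force: [0.0, -0.0, 0.5]
finger_gap: 89.7
finger_force: 0.0
[ 0.104  0.187  1.61   0.515  1.321 -0.016]
[3.14159265 0.5        1.623     ]
[[-4.57922276e-02  9.98637698e-01  2.50164080e-02]
 [ 8.76387029e-01  5.21799653e-02 -4.78772416e-01]
 [-4.79425539e-01  1.11022302e-16 -8.77582562e-01]]
```

```bash
cat >> h.py <<'E'
def gto(G,th,yaw,back=0): # grasp point G, side tilt th, retreat back
    t=R.from_euler('z',yaw)*R.from_euler('x',np.pi)*R.from_euler('y',th)
    to(np.array(G)+t.apply([0,0,18.8-back]),t.as_euler('xyz'))
E
python3 -c "
from h import *
gto([501,245.5,50],-0.5,1.623,120)"
```

```text
shift [  7.4  -1.5 142.9] rot [ 0.    -1.    -0.058]
```

```bash
python3 nudge.py '[[2,0,20,0,-0.15,0],[4,0,40,0,-0.3,-0.02],[6,0,60,0,-0.45,-0.03],[7,0,80,0,-0.6,-0.04],[7,-1,100,0,-0.75,-0.05]]' 90;python3 -c "
from h import *
gto([501,245.5,50],-0.5,1.623,120)"
```

```text
clock: 8.0
eef_pos: [500.5, 275.9, 176.9]
eef_rot: [3.129, 0.255, 1.616]
wrist_force: [0.4, -1.2, 0.3]
finger_gap: 89.8
finger_force: 0.0
shift [27.1 -1.6 32.3] rot [ 0.01  -0.245 -0.008]
```

```bash
python3 nudge.py '[[14,0,16,0,-0.12,0],[27,-1,32,0.01,-0.245,-0.008],[27,-1,32,0.01,-0.245,-0.008],[27,-1,32,0.01,-0.245,-0.008]]';python3 -c "
from h import *
gto([501,245.5,50],-0.5,1.623)"
```

```text
clock: 8.4
eef_pos: [497.9, 294.0, 137.8]
eef_rot: [-3.136, 0.493, 1.627]
wrist_force: [1.1, -0.0, 0.8]
finger_gap: 89.8
finger_force: 0.0
shift [ -1.3   1.1 119.2] rot [-0.004 -0.007  0.003]
```

```bash
python3 nudge.py '[[-1,1,25,0,0,0],[-1,1,55,0,0,0],[-1,1,85,0,0,0],[-1,1,110,0,0,0],[-1,1,119,0,0,0]]';python3 nudge.py '[[0,0,0,0,0,0],[0,0,0,0,0,0]]';python3 -c "
from h import *
gto([501,245.5,50],-0.5,1.623)"
```

```text
clock: 8.9
eef_pos: [501.4, 234.5, 34.0]
eef_rot: [-3.136, 0.492, 1.623]
wrist_force: [-0.2, -0.3, 0.1]
finger_gap: 89.8
finger_force: 0.0
clock: 9.1
eef_pos: [501.8, 236.7, 35.7]
eef_rot: [-3.138, 0.491, 1.624]
wrist_force: [-0.1, 0.5, 0.1]
finger_gap: 89.8
finger_force: 0.0
shift [ 0.9 -0.3  2.1] rot [-0.003 -0.009  0.001]
```

```bash
python3 nudge.py '[[0,0,0,0,0,0],[0,0,0,0,0,0],[0,0,0,0,0,0],[0,0,0,0,0,0],[0,0,0,0,0,0]]' 55 30;python3 nudge.py '[[-8,0,-14,0,0,0],[-24,0,-42,0,0,0],[-43,0,-79,0,0,0],[-62,0,-114,0,0,0],[-62,0,-114,0,0,0]]'; python3 -c "
from h import *
gto([501,245,170],1.08,1.623)"
```

```text
clock: 9.6
eef_pos: [500.9, 236.5, 34.3]
eef_rot: [-3.135, 0.493, 1.626]
wrist_force: [-0.6, 1.9, 4.4]
finger_gap: 65.8
finger_force: 30.0
clock: 10.1
eef_pos: [503.1, 236.4, 169.8]
eef_rot: [3.14, 0.489, 1.622]
wrist_force: [0.5, -0.4, -2.0]
finger_gap: 66.4
finger_force: 29.9
shift [26.3 -1.6 -4.2] rot [0.002 1.569 0.   ]
```

```bash
python3 nudge.py '[[2,0,0,0,0.1,0],[4,0,0,0,0.22,0],[7,0,0,0,0.34,0],[10,0,-1,0,0.46,0],[12,0,-2,0,0.58,0]]';python3 nudge.py '[[2,0,0,0,0.12,0],[4,0,0,0,0.24,0],[7,0,0,0,0.36,0],[9,0,0,0,0.48,0],[11,0,0,0,0.6,0]]'; python3 -c "
from h import *
gto([501,245,170],1.08,1.623);print(manip.read_state()['joints'].round(3))"
```

```text
clock: 10.6
eef_pos: [500.6, 247.1, 159.8]
eef_rot: [-3.136, -0.092, 1.622]
wrist_force: [-0.5, 0.1, -2.3]
finger_gap: 66.0
finger_force: 29.9
clock: 11.1
eef_pos: [500.3, 257.7, 160.9]
eef_rot: [-3.135, -0.692, 1.618]
wrist_force: [-1.2, 0.1, -3.3]
finger_gap: 65.8
finger_force: 29.9
shift [3.1 0.1 2.3] rot [-0.003  0.388 -0.005]
[ 0.095  0.345  1.728  0.765  1.169 -0.303]
```

```bash
python3 nudge.py '[[0,0,0,0,0.13,0],[2,0,1,0,0.26,0],[3,0,2,0,0.388,-0.005],[3,0,2,0,0.388,-0.005],[3,0,2,0,0.388,-0.005]]'; python3 -c "
from h import *
gto([501,245,170],1.08,1.623)
g=grab('scene');cv2.imwrite('pics/s4.png',cv2.resize(g[0][180:330,180:380,::-1],(800,600)))
P=top_of('blue',g);h=np.percentile(P[:,2],[1,50,99]);print(h,P[:,:2].min(0),P[:,:2].max(0))
P=P[P[:,2]>h[2]-6];print(rect(P))"
```

```text
clock: 11.6
eef_pos: [500.1, 261.2, 160.5]
eef_rot: [-3.134, -1.071, 1.619]
wrist_force: [0.4, 0.5, -1.9]
finger_gap: 66.0
finger_force: 29.9
shift [ 0.7  0.  -0. ] rot [-0.004  0.009 -0.002]
[ 74.37093893 174.49460471 225.91295692] [463.39623704 218.09019241] [533.0750967  299.62121595]
(array([498.6, 258.3]), array([80.1, 65.2]), -88.2)
```

View pics/s4.png

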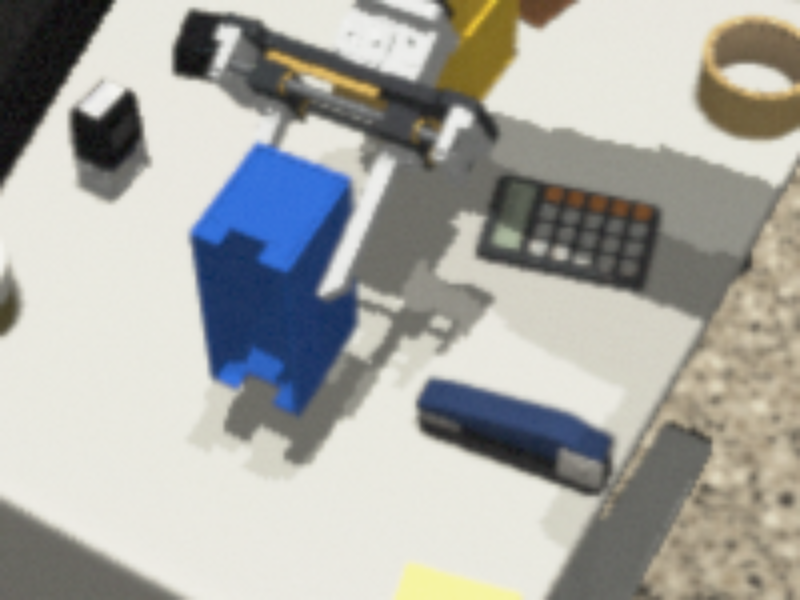

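The crop shows the blue box held upright on end, with its mouth facing +y and its top face at about (270,200), clear of everything.

```bash
python3 nudge.py '[[-13,0,7,0,0,0],[-30,0,16,0,0,0],[-47,0,25,0,0,0],[-57,0,31,0,0,0],[-57,0,31,0,0,0]]'; python3 nudge.py '[[0,0,0,0,0,0]]'
cat > st.py <<'E'
from h import *
# blue box: height of top face, its slope along x and y, footprint (both fixed cameras)
for n in('scene','top'):
    g=grab(n);P=top_of('blue',g)
    if len(P)<50: continue
    h=np.percentile(P[:,2],[1,98]);T=P[P[:,2]>h[1]-9]
    A=np.c_[T[:,:2]-T[:,:2].mean(0),np.ones(len(T))];c=np.linalg.lstsq(A,T[:,2],rcond=None)[0]
    print(n,len(T),'z',h.round(1),'slope',c.round(3),rect(T))
E
python3 st.py
```

```text
clock: 12.15
eef_pos: [499.4, 262.0, 94.8]
eef_rot: [-3.132, -1.074, 1.619]
wrist_force: [-0.1, 0.1, -2.2]
finger_gap: 66.1
finger_force: 29.9
clock: 12.25
eef_pos: [500.2, 261.9, 96.6]
eef_rot: [-3.138, -1.075, 1.623]
wrist_force: [-0.4, 0.2, -2.8]
finger_gap: 66.0
finger_force: 29.9
scene 657 z [ 10.6 161.6] slope [ 2.00000e-03 -1.10000e-02  1.58635e+02] (array([498.6, 258.4]), array([81.4, 67.3]), -86.2)
```

```bash
python3 nudge.py '[[-3,0,2,0,0,0],[-7,0,4,0,0,0],[-8,0,4,0,0,0]]'; python3 nudge.py '[[0,0,0,0,0,0],[0,0,0,0,0,0]]';python3 st.py
```

```text
clock: 12.65
eef_pos: [499.9, 261.4, 86.8]
eef_rot: [-3.136, -1.075, 1.621]
wrist_force: [-0.3, 0.2, -3.2]
finger_gap: 65.9
finger_force: 29.9
clock: 12.85
eef_pos: [500.1, 261.4, 87.3]
eef_rot: [-3.137, -1.075, 1.622]
wrist_force: [-0.3, -0.6, -2.2]
finger_gap: 65.7
finger_force: 29.9
scene 658 z [  1.9 152.4] slope [ 8.00000e-03 -7.00000e-03  1.49444e+02] (array([498.4, 257.4]), array([81.1, 65.7]), -88.2)
```

```bash
python3 nudge.py '[[-1,0,0.5,0,0,0],[-1.8,0,1,0,0,0]]'; python3 nudge.py '[[0,0,0,0,0,0],[0,0,0,0,0,0],[0,0,0,0,0,0],[0,0,0,0,0,0],[0,0,0,0,0,0]]' 90; python3 st.py
```

```text
clock: 13.15
eef_pos: [500.2, 261.4, 86.2]
eef_rot: [-3.139, -1.077, 1.624]
wrist_force: [-4.5, -8.3, 14.0]
finger_gap: 66.1
finger_force: 29.9
clock: 13.65
eef_pos: [500.0, 261.5, 85.2]
eef_rot: [-3.137, -1.075, 1.622]
wrist_force: [0.1, -0.1, -0.5]
finger_gap: 89.8
finger_force: 0.0
scene 653 z [  0.7 151.5] slope [9.0000e-03 1.0000e-03 1.4823e+02] (array([498.8, 257.3]), array([82.1, 67.4]), -85.9)
```

```bash
python3 nudge.py '[[0,0,-20,0,0,0],[0,0,-50,0,0,0],[0,0,-85,0,0,0],[0,0,-115,0,0,0],[0,0,-130,0,0,0]]';  python3 nudge.py '[[45,0,-10,0,-0.15,0],[85,0,-25,0,-0.3,0],[125,0,-40,0,-0.45,0],[155,0,-70,0,-0.6,0],[170,0,-90,0,-0.7,0]]'; python3 -c "
from h import *
gto([498.5,267.5,105],-0.6,1.623,150)"; python3 st.py
```

```text
clock: 14.25
eef_pos: [507.1, 145.6, 148.1]
eef_rot: [-3.14, -1.075, 1.623]
wrist_force: [0.0, -0.1, 0.0]
finger_gap: 89.9
finger_force: 0.0
clock: 14.75
eef_pos: [506.9, 149.8, 344.1]
eef_rot: [3.136, -0.37, 1.629]
wrist_force: [0.2, 0.8, -0.2]
finger_gap: 90.3
finger_force: 0.0
shift [131.9  -2.1 191.4] rot [ 0.005 -0.97   0.003]
scene 653 z [  0.5 151.3] slope [ 1.00000e-03 -5.00000e-03  1.48425e+02] (array([498.5, 257.6]), array([81.6, 66.9]), -87.4)
```

```bash
python3 nudge.py '[[45,0,20,0,-0.14,0],[85,0,40,0,-0.28,0],[120,0,60,0,-0.42,0],[131,-1,90,0,-0.56,0],[132,-2,120,0,-0.7,0]]';  python3 -c "
from h import *
gto([498.5,267.5,105],-0.6,1.623,150)"
```

```text
clock: 15.35
eef_pos: [494.5, 317.9, 274.6]
eef_rot: [-3.139, 0.329, 1.63]
wrist_force: [0.6, -0.2, 0.4]
finger_gap: 89.7
finger_force: 0.0
shift [42.1  1.6 50.4] rot [ 0.001 -0.271  0.007]
```

```bash
python3 nudge.py '[[21,1,25,0,-0.14,0],[42,1,50,0,-0.27,0],[42,1,50,0,-0.27,0],[42,1,50,0,-0.27,0],[42,1,50,0,-0.27,0]]';  python3 -c "
from h import *
gto([498.5,267.5,105],-0.6,1.623)"
```

```text
clock: 15.85
eef_pos: [495.5, 338.9, 217.0]
eef_rot: [-3.141, 0.591, 1.626]
wrist_force: [-0.6, -0.1, 0.6]
finger_gap: 90.1
finger_force: 0.0
shift [  3.   -0.8 151.6] rot [ 0.001 -0.009  0.002]
```

```bash
python3 nudge.py '[[1,0,25,0,0,0],[2,0,55,0,0,0],[3,-1,85,0,0,0],[3,-1,110,0,0,0],[3,-1,130,0,0,0]]'; python3 nudge.py '[[0,0,15,0,0,0],[0,0,20,0,0,0],[0,0,20,0,0,0]]'; python3 -c "
from h import *
gto([498.5,267.5,105],-0.6,1.623)"; python3 st.py
```

```text
clock: 16.35
eef_pos: [498.4, 267.5, 107.5]
eef_rot: [3.141, 0.591, 1.624]
wrist_force: [1.2, 0.9, -0.2]
finger_gap: 90.0
finger_force: 0.0
clock: 16.65
eef_pos: [498.8, 257.2, 90.9]
eef_rot: [-3.141, 0.593, 1.625]
wrist_force: [0.1, 0.3, 0.2]
finger_gap: 90.4
finger_force: 0.0
shift [0.5 0.2 1.4] rot [ 0.001 -0.007  0.001]
scene 12 z [ 0.4 54.4] slope [-0.235  1.841 74.338] (array([462.6, 314.6]), array([120.7,  42.5]), -32.4)
```

```bash
python3 nudge.py '[[0,0,0,0,0,0],[0,0,0,0,0,0],[0,0,0,0,0,0],[0,0,0,0,0,0],[0,0,0,0,0,0]]' 55 35;python3 nudge.py '[[-5,0,-8,0,0,0],[-16,0,-25,0,0,0],[-28,0,-42,0,0,0],[-34,0,-50,0,0,0],[-34,0,-50,0,0,0]]'; python3 -c "
from h import *
gto([500,260,165],0.976,1.623)"
```

```text
clock: 17.25
eef_pos: [498.4, 258.0, 89.7]
eef_rot: [-3.14, 0.595, 1.627]
wrist_force: [1.9, 1.2, 3.1]
finger_gap: 65.9
finger_force: 35.0
clock: 17.75
eef_pos: [498.7, 257.8, 151.1]
eef_rot: [-3.141, 0.594, 1.626]
wrist_force: [0.3, 0.5, -2.5]
finger_gap: 65.7
finger_force: 35.0
shift [ 12.7   1.5 -12.7] rot [-1.00e-03  1.57e+00  3.00e-03]
```

```bash
python3 nudge.py '[[1,0,-1,0,0.1,0],[2,0,-3,0,0.22,0],[3,0,-5,0,0.34,0],[4,0,-7,0,0.46,0],[5,0,-9,0,0.58,0]]';python3 nudge.py '[[0,0,0,0,0.12,0],[0,0,0,0,0.24,0],[0,0,0,0,0.36,0],[0,0,0,0,0.48,0],[0,0,0,0,0.6,0]]'; python3 -c "
from h import *
gto([500,260,165],0.976,1.623);print(manip.read_state()['joints'].round(3))"
```

```text
clock: 18.25
eef_pos: [497.6, 266.8, 153.9]
eef_rot: [-3.139, 0.011, 1.626]
wrist_force: [-0.1, 0.6, -3.3]
finger_gap: 66.1
finger_force: 35.0
clock: 18.75
eef_pos: [497.7, 266.4, 154.0]
eef_rot: [-3.139, -0.589, 1.623]
wrist_force: [-0.2, 0.4, -3.1]
finger_gap: 66.1
finger_force: 35.0
shift [7.8 2.  4.6] rot [-0.003  0.387 -0.   ]
[ 0.155  0.336  1.714  0.66   1.125 -0.202]
```

```bash
python3 nudge.py '[[0,0,0,0,0.13,0],[0,0,0,0,0.26,0],[0,0,0,0,0.38,0],[0,0,0,0,0.387,0],[0,0,0,0,0.387,0]]';python3 nudge.py '[[0,0,0,0,0,0]]'; python3 st.py; python3 -c "
from h import *
g=grab('scene');cv2.imwrite('pics/s5.png',cv2.resize(g[0][180:330,180:380,::-1],(800,600)))"
```

```text
clock: 19.25
eef_pos: [497.7, 266.4, 153.4]
eef_rot: [-3.133, -0.969, 1.619]
wrist_force: [0.9, 0.3, -2.0]
finger_gap: 66.1
finger_force: 35.0
clock: 19.35
eef_pos: [497.9, 267.1, 154.7]
eef_rot: [-3.139, -0.969, 1.624]
wrist_force: [-0.7, 0.6, -2.0]
finger_gap: 66.2
finger_force: 35.0
scene 345 z [112.4 191.7] slope [-1.60000e-02 -8.00000e-03  1.88638e+02] (array([495.6, 284.6]), array([150.8,  66.1]), -86.5)
```

View pics/s5.png

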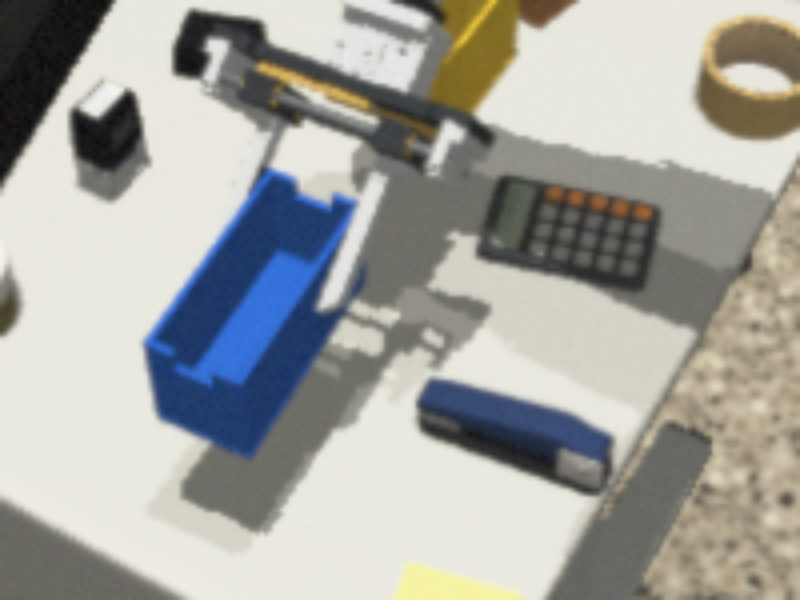

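The crop shows the blue box held mouth up and level, with its rim at about (145..350,170..390).

```bash
python3 nudge.py '[[-16,0,11,0,0,0],[-37,0,25,0,0,0],[-58,0,39,0,0,0],[-74,0,51,0,0,0],[-81,0,56,0,0,0]]'; python3 nudge.py '[[0,0,0,0,0,0],[0,0,0,0,0,0]]'; python3 st.py
```

```text
clock: 20.0
eef_pos: [497.0, 267.7, 54.7]
eef_rot: [-3.135, -0.971, 1.621]
wrist_force: [-0.2, 1.2, -2.8]
finger_gap: 65.6
finger_force: 35.0
clock: 20.2
eef_pos: [498.0, 267.5, 57.0]
eef_rot: [-3.14, -0.972, 1.625]
wrist_force: [0.6, -0.5, -2.7]
finger_gap: 65.6
finger_force: 35.0
scene 291 z [14.5 94.4] slope [-4.0000e-03 -1.0000e-03  9.1273e+01] (array([496.4, 282.8]), array([151.5,  66.8]), -85.5)
```

```bash
python3 nudge.py '[[-4,0,3,0,0,0],[-8,0,5.5,0,0,0],[-8,0,5.5,0,0,0]]'; python3 nudge.py '[[-1,0,0.7,0,0,0],[-1.6,0,1.1,0,0,0],[-1.6,0,1.1,0,0,0]]';python3 nudge.py '[[0,0,0,0,0,0]]'
```

```text
clock: 20.6
eef_pos: [497.3, 267.3, 45.7]
eef_rot: [-3.136, -0.972, 1.621]
wrist_force: [0.1, -0.5, -2.6]
finger_gap: 65.7
finger_force: 35.0
clock: 20.9
eef_pos: [497.6, 267.4, 44.3]
eef_rot: [-3.137, -0.972, 1.623]
wrist_force: [-0.5, -1.0, -2.8]
finger_gap: 65.9
finger_force: 35.0
clock: 21.0
eef_pos: [497.6, 267.4, 44.4]
eef_rot: [-3.138, -0.972, 1.623]
wrist_force: [-0.0, -0.1, -2.7]
finger_gap: 65.7
finger_force: 35.0
```

```bash
python3 nudge.py '[[-1,0,0.7,0,0,0],[-1.6,0,1.1,0,0,0],[-1.6,0,1.1,0,0,0]]';python3 nudge.py '[[0,0,0,0,0,0],[0,0,0,0,0,0],[0,0,0,0,0,0],[0,0,0,0,0,0],[0,0,0,0,0,0]]' 90; python3 nudge.py '[[0,0,-20,0,0,0],[0,0,-50,0,0,0],[0,0,-85,0,0,0],[0,0,-115,0,0,0],[0,0,-130,0,0,0]]';  python3 nudge.py '[[45,0,-10,0,-0.15,0],[85,0,-25,0,-0.3,0],[115,0,-45,0,-0.45,0],[125,0,-70,0,-0.6,0],[130,0,-90,0,-0.7,0]]'; python3 st.py; python3 -c "
from h import *
to([496,283,220],[np.pi,0,1.623])"
```

```text
clock: 21.3
eef_pos: [497.7, 267.5, 42.8]
eef_rot: [-3.138, -0.973, 1.623]
wrist_force: [-2.3, -1.0, 1.9]
finger_gap: 66.0
finger_force: 35.0
clock: 21.8
eef_pos: [497.6, 267.4, 42.4]
eef_rot: [-3.138, -0.972, 1.623]
wrist_force: [0.5, -1.2, -0.2]
finger_gap: 89.9
finger_force: 0.0
clock: 22.3
eef_pos: [504.3, 158.6, 117.0]
eef_rot: [-3.141, -0.972, 1.624]
wrist_force: [-0.4, 1.1, -0.1]
finger_gap: 90.1
finger_force: 0.0
clock: 22.8
eef_pos: [504.3, 159.9, 276.8]
eef_rot: [3.139, -0.267, 1.628]
wrist_force: [0.1, 0.6, -0.4]
finger_gap: 90.1
finger_force: 0.0
scene 302 z [-0.1 79.8] slope [-1.8000e-02  4.0000e-03  7.6683e+01] (array([494.6, 283.3]), array([151.4,  66.2]), -86.7)
shift [103.4  -1.6  87.3] rot [ 0.002 -0.271  0.006]
```

```bash
python3 nudge.py '[[40,0,20,0,-0.1,0],[80,0,45,0,-0.2,0],[103,-1,70,0,-0.27,0],[103,-1,80,0,-0.27,0],[103,-1,80,0,-0.27,0]]';python3 nudge.py '[[0,0,0,0,0,0],[0,0,0,0,0,0]]'; python3 w.py w6 blue; python3 -c "
from h import *
print(pose()[1].as_euler('xyz'))"
```

```text
clock: 23.4
eef_pos: [494.9, 280.2, 220.9]
eef_rot: [-3.133, -0.003, 1.628]
wrist_force: [0.5, -0.2, 0.9]
finger_gap: 90.3
finger_force: 0.0
clock: 23.6
eef_pos: [496.8, 278.5, 224.9]
eef_rot: [-3.14, -0.003, 1.624]
wrist_force: [0.8, 0.4, 0.7]
finger_gap: 90.2
finger_force: 0.0
[496.83429789 278.54368114 225.08900577]
blue 11559 z [ 3.7  6.  80.8] top (array([496.4, 281.9]), array([147.8,  64.7]), -87.0)
[-3.14002579 -0.00329351  1.62424875]
```

```bash
python3 nudge.py '[[2,0,35,0,0,0],[3,0,80,0,0,0],[3,0,125,0,0,0],[3,0,160,0,0,0],[3,0,179,0,0,0]]';python3 nudge.py '[[0,0,0,0,0,0]]' 90 25;python3 -c "
from h import *
to([496.4,281.9,45],[np.pi,0,1.623])"; python3 nudge.py '[[0,0,0,0,0,0],[0,0,0,0,0,0],[0,0,0,0,0,0],[0,0,0,0,0,0],[0,0,0,0,0,0]]' 55 30
```

```text
clock: 24.15
eef_pos: [495.1, 281.6, 43.0]
eef_rot: [-3.137, -0.002, 1.624]
wrist_force: [-0.1, 0.8, 0.6]
finger_gap: 90.0
finger_force: 0.0
clock: 24.25
eef_pos: [495.0, 281.7, 43.5]
eef_rot: [-3.136, -0.001, 1.625]
wrist_force: [0.1, 0.1, -0.2]
finger_gap: 90.3
finger_force: 0.0
shift [ 0.1  1.4 -1.5] rot [-0.006 -0.001  0.002]
clock: 24.75
eef_pos: [496.4, 283.1, 46.8]
eef_rot: [-3.141, -0.003, 1.626]
wrist_force: [-1.2, -0.8, 6.9]
finger_gap: 65.7
finger_force: 30.0
```

```bash
python3 nudge.py '[[0,0,-20,0,0,0],[0,0,-60,0,0,0],[0,0,-105,0,0,0],[0,0,-150,0,0,0],[0,0,-165,0,0,0]]'; python3 -c "
from h import *
for n,roi in(('top',(335,185,410,245)),('scene',(290,125,352,190))):
  g=grab(n);P=top_of('wood',g,roi);print(rect(P[(P[:,2]>25)&(P[:,2]<50)]))
to([543.6,-253.6,212],[np.pi,0,1.328])"
```

```text
clock: 25.25
eef_pos: [497.0, 283.2, 215.6]
eef_rot: [3.138, -0.005, 1.626]
wrist_force: [-0.2, 0.0, -2.6]
finger_gap: 65.7
finger_force: 30.0
(array([ 542.6, -253.1]), array([171.9,  88.1]), 75.8)
(array([ 515.4, -190.7]), array([77.5, 27.2]), 55.1)
shift [-538.4   17.1   -1. ] rot [ 0.001 -0.004  0.298]
```

```bash
python3 nudge.py '[[-35,1,0,0,0,0.02],[-80,2,0,0,0,0.04],[-125,4,0,0,0,0.07],[-170,5,0,0,0,0.1],[-215,7,0,0,0,0.12]]';python3 nudge.py '[[-45,1,0,0,0,0.03],[-90,3,0,0,0,0.05],[-135,4,0,0,0,0.07],[-180,5,0,0,0,0.1],[-215,7,0,0,0,0.12]]'; python3 -c "
from h import *
to([543.6,-253.6,160],[np.pi,0,1.328])"
```

```text
clock: 25.85
eef_pos: [514.1, 66.6, 208.2]
eef_rot: [-3.137, -0.001, 1.505]
wrist_force: [0.3, -0.6, -1.9]
finger_gap: 65.7
finger_force: 30.0
clock: 26.35
eef_pos: [506.9, -148.8, 207.8]
eef_rot: [-3.136, -0.002, 1.384]
wrist_force: [-0.4, 0.1, -3.2]
finger_gap: 65.7
finger_force: 30.0
shift [-96.3  55.7  47.3] rot [-0.005 -0.002  0.056]
```

```bash
python3 nudge.py '[[-32,18,0,0,0,0.02],[-64,37,0,0,0,0.04],[-90,52,10,0,0,0.056],[-97,56,30,0,0,0.056],[-97,56,40,0,0,0.056]]';python3 nudge.py '[[0,0,0,0,0,0],[0,0,0,0,0,0],[0,0,0,0,0,0]]'; python3 -c "
from h import *
g=grab('wrist');cv2.imwrite('pics/w7.png',g[0][:,:,::-1])
P=top_of('wood',g);print(rect(P[(P[:,2]>30)&(P[:,2]<46)]))
P=top_of('blue',g);h=np.percentile(P[:,2],98);print(h,rect(P[P[:,2]>h-5]))
g=grab('top');P=top_of('blue',g)
h=np.percentile(P[:,2],[2,98]);print(h,rect(P[P[:,2]>h[1]-6]))
g=grab('scene');P=top_of('blue',g,(270,60,380,200))
h=np.percentile(P[:,2],[2,98]);print(h,rect(P[P[:,2]>h[1]-6]))
to([543.6,-253.6,52],[np.pi,0,1.328])"
```

```text
clock: 26.85
eef_pos: [544.0, -252.7, 165.4]
eef_rot: [-3.134, -0.003, 1.329]
wrist_force: [1.2, 0.5, -3.3]
finger_gap: 66.1
finger_force: 30.0
clock: 27.15
eef_pos: [545.5, -251.7, 170.3]
eef_rot: [-3.14, -0.001, 1.331]
wrist_force: [0.3, 0.4, -3.2]
finger_gap: 65.5
finger_force: 30.0
(array([ 349.3, -181.2]), array([92.3, 74.2]), 65.7)
204.08266996025512 (array([ 551.4, -226.3]), array([94.8, 65.6]), 76.3)
[202.97747751 203.61666453] (array([ 589.5, -190.2]), array([5.8, 1.2]), -64.6)
[127.35489275 202.92055955] (array([ 544.1, -247.8]), array([142.8,  76.9]), 81.3)
shift [ -2.1  -1.2 118.1] rot [-0.002 -0.001  0.003]
```

View pics/w7.png

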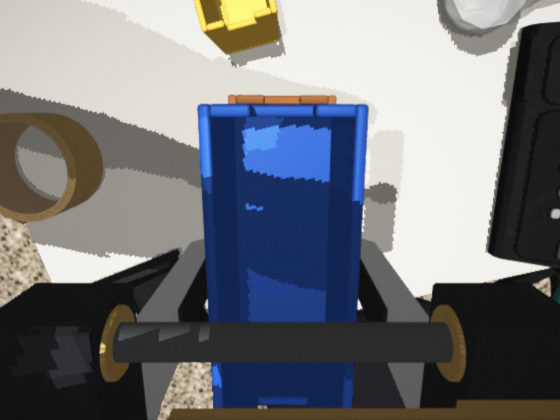

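The wrist view shows the held blue box squarely over the tray. The tray's far rim is visible at (230..335,98), centred on the box rim at (200..365,108).

```bash
python3 nudge.py '[[-1,-0.5,20,0,0,0],[-1.6,-0.7,42,0,0,0],[-1.6,-0.7,62,0,0,0],[-1.6,-0.7,68,0,0,0],[-1.6,-0.7,68,0,0,0]]'; python3 nudge.py '[[0,0,0,0,0,0],[0,0,0,0,0,0]]'; python3 -c "
from h import *
to([544,-253.2,52],[np.pi,0,1.328])"
```

```text
clock: 27.8
eef_pos: [543.9, -253.3, 101.1]
eef_rot: [-3.138, -0.002, 1.33]
wrist_force: [0.0, -0.0, -2.1]
finger_gap: 65.7
finger_force: 30.0
clock: 28.0
eef_pos: [544.5, -253.7, 102.6]
eef_rot: [-3.141, -0.001, 1.33]
wrist_force: [-0.2, 0.2, -2.6]
finger_gap: 65.8
finger_force: 30.0
shift [ 0.3 -0.6 50.6] rot [-0.001 -0.001  0.002]
```

Box underside is about 56 mm up, so the rim at 38 is about 18 mm below. I lower slowly and watch the force.

```bash
python3 nudge.py '[[0,-0.5,5,0,0,0],[0,-0.5,12,0,0,0],[0,-0.5,19,0,0,0],[0,-0.5,22,0,0,0]]'; python3 nudge.py '[[0,0,2,0,0,0],[0,0,5,0,0,0],[0,0,8,0,0,0],[0,0,10,0,0,0],[0,0,10,0,0,0]]'; python3 nudge.py '[[0,0,3,0,0,0],[0,0,6,0,0,0],[0,0,9,0,0,0],[0,0,11,0,0,0],[0,0,11,0,0,0]]'
```

```text
clock: 28.4
eef_pos: [543.0, -253.1, 78.1]
eef_rot: [-3.137, -0.002, 1.33]
wrist_force: [-0.4, 0.6, -2.3]
finger_gap: 66.0
finger_force: 30.0
clock: 28.9
eef_pos: [543.3, -253.2, 69.0]
eef_rot: [-3.139, -0.001, 1.33]
wrist_force: [0.4, 0.5, -3.3]
finger_gap: 65.7
finger_force: 30.0
clock: 29.4
eef_pos: [543.2, -253.2, 57.9]
eef_rot: [-3.138, -0.001, 1.33]
wrist_force: [0.2, -0.4, -3.2]
finger_gap: 65.8
finger_force: 30.0
```

```bash
python3 nudge.py '[[0,0,2,0,0,0],[0,0,4,0,0,0],[0,0,4,0,0,0]]'; python3 nudge.py '[[0,0,1,0,0,0],[0,0,1,0,0,0]]'; python3 nudge.py '[[0,0,0,0,0,0],[0,0,0,0,0,0],[0,0,0,0,0,0],[0,0,0,0,0,0],[0,0,0,0,0,0]]' 88; python3 nudge.py '[[0,0,-30,0,0,0],[0,0,-75,0,0,0],[0,0,-120,0,0,0],[0,0,-165,0,0,0],[0,0,-180,0,0,0]]'; python3 nudge.py '[[0,0,0,0,0,0],[0,0,0,0,0,0]]';python3 w.py w8 blue wood
```

```text
clock: 29.7
eef_pos: [543.3, -253.2, 54.0]
eef_rot: [-3.138, -0.001, 1.33]
wrist_force: [-0.2, -0.3, -3.1]
finger_gap: 65.6
finger_force: 30.0
clock: 29.9
eef_pos: [543.4, -253.3, 53.2]
eef_rot: [-3.139, -0.001, 1.33]
wrist_force: [-0.9, 0.0, -3.0]
finger_gap: 65.5
finger_force: 30.0
clock: 30.4
eef_pos: [543.4, -253.3, 53.4]
eef_rot: [-3.139, -0.001, 1.33]
wrist_force: [0.8, 0.8, -0.2]
finger_gap: 87.9
finger_force: 0.0
clock: 30.9
eef_pos: [544.8, -254.1, 238.6]
eef_rot: [3.138, 0.0, 1.33]
wrist_force: [0.7, -0.1, 0.1]
finger_gap: 87.9
finger_force: 0.0
clock: 31.1
eef_pos: [543.5, -253.4, 232.1]
eef_rot: [-3.138, -0.002, 1.33]
wrist_force: [1.0, 0.1, -1.5]
finger_gap: 87.8
finger_force: 0.0
[ 543.35481926 -253.36494468  231.53045359]
blue 11399 z [ 9.6 12.  86.8] top (array([ 542.8, -254.2]), array([147.6,  65.1]), 76.1)
wood 5474 z [ 3.4 36.7 48.4] top (array([ 342.2, -176.4]), array([90.8, 88.3]), 1.0)
rim (array([ 342.4, -176.2]), array([90.5, 86.6]), 4.5)
```

View pics/w8.png

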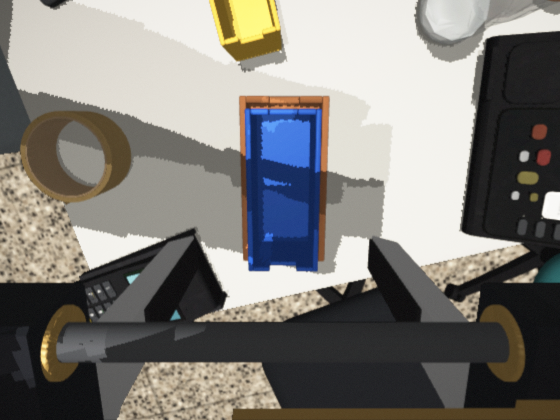

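The view shows the blue box seated in the tray, with its rim at (247..321,110..268) and 86 mm up. Next is the yellow box.

```bash
python3 -c "
from h import *
to([548,-57,232],[np.pi,0,1.571])"; python3 nudge.py '[[45,-9,0,0,0,-0.06],[90,-18,0,0,0,-0.12],[135,-27,0,0,0,-0.18],[175,-37,0,0,0,-0.22],[191,-42,0,0,0,-0.24]]' 72; python3 nudge.py '[[0,0,0,0,0,0],[0,0,0,0,0,0],[0,0,0,0,0,0]]';python3 w.py w9 yellow;  python3 -c "
from h import *
to([548,-57,85],[np.pi,0,1.571])"
```

```text
shift [ 1.918e+02 -4.230e+01  1.000e-01] rot [-0.005 -0.003 -0.241]
clock: 31.65
eef_pos: [548.0, -55.1, 232.1]
eef_rot: [-3.137, -0.003, 1.574]
wrist_force: [-1.1, -0.7, 0.3]
finger_gap: 71.9
finger_force: 0.0
clock: 31.95
eef_pos: [548.5, -59.4, 233.1]
eef_rot: [-3.138, -0.002, 1.568]
wrist_force: [0.1, -0.2, -0.6]
finger_gap: 71.8
finger_force: 0.0
[548.51978244 -59.38388976 233.25671515]
yellow 5262 z [ 3.5  5.7 98.8] top (array([548.4, -57. ]), array([131.4,  48.5]), 89.8)
shift [ 2.100e+00 -1.000e-01  1.483e+02] rot [-0.003 -0.002 -0.003]
```

```bash
python3 nudge.py '[[2,0,30,0,0,0],[2,0,75,0,0,0],[2,0,115,0,0,0],[2,0,145,0,0,0],[2,0,154,0,0,0]]'; python3 nudge.py '[[0,0,0,0,0,0],[0,0,0,0,0,0]]'; python3 -c "
from h import *
to([548,-57,79],[np.pi,0,1.571])"
```

```text
clock: 32.5
eef_pos: [546.7, -56.5, 76.5]
eef_rot: [-3.134, -0.003, 1.569]
wrist_force: [0.8, 0.3, 0.1]
finger_gap: 71.9
finger_force: 0.0
clock: 32.7
eef_pos: [549.0, -56.3, 81.2]
eef_rot: [-3.141, -0.002, 1.569]
wrist_force: [-0.2, -0.8, 0.5]
finger_gap: 72.2
finger_force: 0.0
shift [-0.7 -1.   2.2] rot [-0.    -0.002 -0.002]
```

```bash
python3 nudge.py '[[0,0,1,0,0,0],[0,0,1,0,0,0],[0,0,1,0,0,0]]';python3 nudge.py '[[0,0,0,0,0,0],[0,0,0,0,0,0],[0,0,0,0,0,0],[0,0,0,0,0,0],[0,0,0,0,0,0]]' 40 25; python3 nudge.py '[[0,0,-8,0,0,0],[0,0,-30,0,0,0],[0,0,-70,0,0,0],[0,0,-115,0,0,0],[0,0,-140,0,0,0]]'; python3 -c "
from h import *
to([542.8,-254.2,217],[np.pi,0,1.328])"
```

```text
clock: 33.0
eef_pos: [548.5, -55.9, 79.4]
eef_rot: [-3.14, -0.002, 1.57]
wrist_force: [-0.8, -0.7, 0.1]
finger_gap: 72.3
finger_force: 0.0
clock: 33.5
eef_pos: [548.2, -55.8, 78.7]
eef_rot: [-3.139, -0.002, 1.57]
wrist_force: [0.5, -0.2, -0.7]
finger_gap: 48.8
finger_force: 25.0
clock: 34.0
eef_pos: [549.0, -56.1, 222.8]
eef_rot: [3.14, -0.001, 1.57]
wrist_force: [-0.1, 0.8, -1.6]
finger_gap: 48.5
finger_force: 25.0
shift [-198.1   -6.1    5.5] rot [ 0.001 -0.001  0.242]
```

```bash
python3 nudge.py '[[-35,-1,0,0,0,0.05],[-80,-2,0,0,0,0.1],[-125,-4,0,0,0,0.15],[-170,-5,0,0,0,0.2],[-197,-6,0,0,0,0.242]]'; python3 nudge.py '[[0,0,0,0,0,0],[0,0,0,0,0,0],[0,0,0,0,0,0]]'; python3 -c "
from h import *
g=grab('wrist');cv2.imwrite('pics/w10.png',g[0][:,:,::-1]);print(pose()[0],pose()[1].as_euler('xyz'))
for c,L in(('yellow',133),('blue',150)):
  P=top_of(c,g);h=np.percentile(P[:,2],98);T=P[(P[:,2]>h-5)];r=rect(T);a=np.radians(76.1);u=np.array([np.cos(a),np.sin(a)]);w=np.array([u[1],-u[0]])
  e=T[:,:2]@u; f=T[:,:2]@w; m=np.percentile(e,99.5)-L/2+1; print(c,h,r,'centre',u*m+w*(np.percentile(f,99.5)+np.percentile(f,.5))/2)
g=grab('scene');P=top_of('yellow',g,(270,60,380,185));h=np.percentile(P[:,2],98);T=P[P[:,2]>h-5]
A=np.c_[T[:,:2]-T[:,:2].mean(0),np.ones(len(T))];print('slope',np.linalg.lstsq(A,T[:,2],rcond=None)[0].round(3))
to([542.8,-253.2,165],[np.pi,0,1.328])"
```

```text
clock: 34.5
eef_pos: [541.7, -255.9, 218.6]
eef_rot: [-3.139, -0.001, 1.324]
wrist_force: [0.6, 0.6, -1.9]
finger_gap: 48.7
finger_force: 25.0
clock: 34.8
eef_pos: [542.5, -252.0, 218.6]
eef_rot: [-3.139, -0.001, 1.33]
wrist_force: [0.7, -0.3, -1.7]
finger_gap: 48.9
finger_force: 25.0
[ 542.57855783 -251.92998474  218.57677227] [-3.13891663e+00 -1.40329549e-03  1.32980211e+00]
yellow 238.73901643163452 (array([ 546.3, -234.9]), array([94.4, 48.9]), 76.5) centre [ 541.73772788 -252.68289425]
blue 87.05123138505454 (array([ 559.4, -186.2]), array([64.1,  8. ]), -13.8) centre [ 542.60950988 -254.13884127]
slope [-1.00000e-02  2.00000e-03  2.34691e+02]
shift [-1.2  0.6 53.6] rot [-0.002 -0.001  0.002]
```

View pics/w10.png

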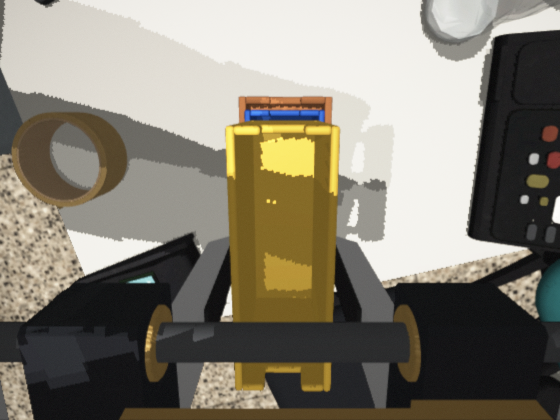

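The wrist view shows the yellow box above the blue one in the tray, axis-aligned. Yellow's far rim is at (228..338,128) and blue's far rim at (245..327,115). It needs a 1.2 mm correction in each axis.

```bash
python3 nudge.py '[[-1,1,10,0,0,0],[-1.2,1.2,25,0,0,0],[-1.2,1.2,38,0,0,0],[-1.2,1.2,44,0,0,0],[-1.2,1.2,44,0,0,0]]'; python3 nudge.py '[[0,0,0,0,0,0],[0,0,0,0,0,0],[0,0,0,0,0,0]]'; python3 -c "
from h import *
to([543.4,-253.4,92],[np.pi,0,1.33])"
```

```text
clock: 35.4
eef_pos: [542.9, -254.1, 173.2]
eef_rot: [-3.137, -0.002, 1.328]
wrist_force: [-0.3, 0.1, -1.5]
finger_gap: 48.7
finger_force: 25.0
clock: 35.7
eef_pos: [543.3, -254.5, 174.9]
eef_rot: [-3.14, -0.001, 1.328]
wrist_force: [-0.4, -0.0, -1.6]
finger_gap: 48.8
finger_force: 25.0
shift [ 1.  -0.  82.9] rot [-0.002 -0.001 -0.002]
```

```bash
python3 nudge.py '[[1,0,4,0,0,0],[1,0,9,0,0,0],[1,0,14,0,0,0],[1,0,18,0,0,0],[1,0,20,0,0,0]]'; python3 nudge.py '[[0,0,4,0,0,0],[0,0,9,0,0,0],[0,0,15,0,0,0],[0,0,21,0,0,0],[0,0,25,0,0,0]]'; python3 -c "
from h import *
to([543.4,-253.4,92],[np.pi,0,1.33])"
```

```text
clock: 36.2
eef_pos: [543.2, -253.3, 153.6]
eef_rot: [-3.138, -0.001, 1.328]
wrist_force: [-0.5, -0.1, -1.7]
finger_gap: 48.6
finger_force: 25.0
clock: 36.7
eef_pos: [543.1, -253.3, 128.5]
eef_rot: [-3.138, -0.001, 1.328]
wrist_force: [1.0, 0.1, -2.4]
finger_gap: 48.8
finger_force: 25.0
shift [-0.1  0.4 36.5] rot [-0.003 -0.001 -0.002]
```

Bottom is at about z = 50, well inside the blue box and free of contact.

```bash
python3 nudge.py '[[0,0,5,0,0,0],[0,0,12,0,0,0],[0,0,19,0,0,0],[0,0,24,0,0,0],[0,0,26,0,0,0]]'; python3 nudge.py '[[0,0,3,0,0,0],[0,0,6,0,0,0],[0,0,8,0,0,0],[0,0,8,0,0,0]]'; python3 nudge.py '[[0,0,1,0,0,0],[0,0,2,0,0,0],[0,0,2,0,0,0]]'
```

```text
clock: 37.2
eef_pos: [543.0, -253.2, 102.6]
eef_rot: [-3.138, -0.002, 1.328]
wrist_force: [-0.1, 0.2, -2.1]
finger_gap: 49.1
finger_force: 25.0
clock: 37.6
eef_pos: [543.1, -253.3, 95.1]
eef_rot: [-3.139, -0.001, 1.328]
wrist_force: [-0.3, -0.6, -1.8]
finger_gap: 48.8
finger_force: 25.0
clock: 37.9
eef_pos: [543.2, -253.3, 93.2]
eef_rot: [-3.139, -0.001, 1.328]
wrist_force: [0.4, 1.0, -1.2]
finger_gap: 48.7
finger_force: 25.0
```

```bash
python3 nudge.py '[[0,0,1,0,0,0],[0,0,2,0,0,0],[0,0,2,0,0,0]]'; python3 nudge.py '[[0,0,0,0,0,0],[0,0,0,0,0,0],[0,0,0,0,0,0],[0,0,0,0,0,0]]' 75; python3 nudge.py '[[0,0,-15,0,0,0],[0,0,-50,0,0,0],[0,0,-95,0,0,0],[0,0,-140,0,0,0],[0,0,-150,0,0,0]]'; python3 nudge.py '[[0,0,0,0,0,0],[0,0,0,0,0,0]]'; python3 w.py w11 yellow blue; python3 -c "
from h import *
for n,roi in(('top',(335,185,410,245)),('scene',(290,100,352,190))):
  g=grab(n)
  for c in('yellow','blue','wood'):
    P=top_of(c,g,roi)
    if len(P)>20:
      h=np.percentile(P[:,2],97);T=P[P[:,2]>h-6];A=np.c_[T[:,:2]-T[:,:2].mean(0),np.ones(len(T))]
      print(n,c,h,rect(T),'slope',np.linalg.lstsq(A,T[:,2],rcond=None)[0].round(3))"
```

```text
clock: 38.2
eef_pos: [543.1, -253.3, 91.2]
eef_rot: [-3.139, -0.001, 1.328]
wrist_force: [0.8, -0.2, -1.7]
finger_gap: 48.7
finger_force: 25.0
clock: 38.6
eef_pos: [543.3, -253.3, 91.5]
eef_rot: [-3.139, -0.001, 1.328]
wrist_force: [0.1, 0.2, -0.5]
finger_gap: 74.5
finger_force: 0.0
clock: 39.1
eef_pos: [544.7, -254.2, 248.2]
eef_rot: [3.136, 0.001, 1.328]
wrist_force: [0.6, 0.9, 0.1]
finger_gap: 75.1
finger_force: 0.0
clock: 39.3
eef_pos: [543.2, -253.4, 240.3]
eef_rot: [-3.137, -0.002, 1.328]
wrist_force: [-1.1, 0.5, -1.1]
finger_gap: 75.2
finger_force: 0.0
[ 543.02985185 -253.33146609  239.7310543 ]
yellow 5465 z [ 14.7  16.7 109.7] top (array([ 543.3, -254.5]), array([131.8,  48.9]), 76.2)
blue 2248 z [11.2 85.6 87.4] top (array([ 542.9, -254.1]), array([147.5,  65.2]), 76.3)
top yellow 110.95167803870808 (array([ 552.2, -215.8]), array([53.6, 49.2]), 76.4) slope [3.00000e-03 6.00000e-03 1.08704e+02]
top wood 43.624194152699936 (array([ 546.1, -183.6]), array([103.3,  54.2]), 18.6) slope [-8.0000e-03  1.0000e-03  4.0433e+01]
scene yellow 108.83056337368795 (array([ 543. , -251.6]), array([131.9,  53.1]), 76.4) slope [-1.50000e-02 -5.00000e-03  1.06681e+02]
scene blue 84.95882000079345 (array([ 520.4, -238.1]), array([159.2,  59.6]), 54.3) slope [-2.0000e-03  6.0000e-03  8.2774e+01]
scene wood 39.10672115368758 (array([ 517.1, -223.5]), array([178.9,  81.4]), 46.8) slope [ 0.0000e+00 -8.0000e-03  3.6349e+01]
```

View pics/w11.png

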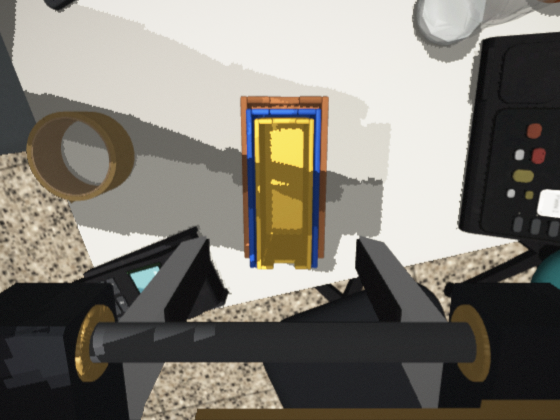

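The final view shows all three nested concentrically, with yellow at about (284,190) inside blue inside the tray. Yellow's rim is about 109 mm up and level, and blue's is about 86 mm up, so both are seated and the gripper is clear.

```bash
python3 -c "
from cell import manip
print(manip.sign_off())"
```

```text
the job is handed in; nothing more can be done
None
```

The job is handed in at about 39 s, and the last camera check showed tray, blue box and yellow box nested, flat and released; no verdict was returned, and I did not re-measure the bystanders.

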